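# Stand the fallen splash shield and rod stand back up

## Robot

A 7-joint arm with a two-finger parallel gripper is mounted at the origin on the work surface. World frame = base frame: x ahead of the robot, y to its left, z up, the work surface at z = 0. Lengths are in m, angles in rad, forces in N, time in s.
With the tool pointing down it reaches from about 0.4 to 0.85 m from the base axis. Payload 4.4 kg.
Tool frame: the origin (TCP) lies at the very end of the fingers, on their centre line; the grasp point (between the pads) lies 19 mm behind it (ctrl.pinch_z is the distance from the TCP to the grasp point, in m); z points along the fingers, y is the line along which they close (so a half turn about z gives the same grasp; the last joint's range is limited). The gripper opens to 94 mm and grips with 3 to 60 N. Pads are 16 mm wide; open, the fingers measure 119 mm over their backs; the gripper's body (75 mm by 177 mm) begins 78 mm behind the grasp point.
Start: joints at [-1.19, 0.628, 0.038, 1.517, -0.027, 0.996, -0.02], TCP at [0.281, 0.586, 0.205] pointing down, gripper open.
Joint ranges: [-3.06, 3.06], [-0.37, 2.12], [-1.25, 1.32], [0.18, 2.47], [-1.1, 4.24], [0.23, 1.98], [-2.94, 2.94]. Speed limits (rad/s): [2.57, 2.57, 3.14, 3.14, 3.14, 3.14, 3.14].

## Interface

Orientations are given as a rotation vector (axis times angle).
In Python, from rig import ctrl, imaging gives the robot as it stands.
- The arm moves only by the tool jog_arm, never from a script. Its argument "motion" is a list of rows, each a list of 5 numbers: the opening, from 0 (shut) to 1 (fully open), then the shift along the world's x, y, z in cm, then the turn about the world's z in rad. A call has exactly 5 rows; each row shifts and turns the commanded pose from where the row before left it; what a row does not reach is not made up. A row lasts 1/12 s, in which the tool goes at most 41.7 mm and 7.16 degrees, less where a joint would pass 70% of its speed; a pose out of reach is approached as far as the arm can. A call is refused whole if a number of a shift passes 4.17 or a number of a turn 0.125, either way. A call with a gripper value outside its range is refused whole. The fingers move at their own pace and stop on an object; "squeeze" is the grip in N (left out, the last holds). Time passes only in rows, so rows that do not move let the fingers close, or fill a call up. It gives the time, the measured TCP pose, the force, the opening and the grip force at its end, in the units of the state.
- ctrl.read_state(): the state, without advancing time (a new reading comes with each control period).
- imaging.read_camera(name): name is "side" or "top" or "wrist"; returns the picture (420x560x3 uint8, red, green, blue); there is no depth.
- imaging.camera_params(name): a dict with "K" (3x3 intrinsics, pixels), "D" ([k1, k2, p1, p2, k3] as OpenCV has them; the pictures are not rectified), "xyz" and "attitude" of the camera in the world; the wrist camera has in their place "T_tool_cam" (4x4, takes a point from camera to tool coordinates, whose origin is the TCP and whose axes are the flange's). Camera axes: x right, y down, z forward; pixel columns grow to the right and rows downward; lengths in m; the calibration is good to about 2 mm. A picture is of the moment at which its call begins: read the wrist's pose just before it. camera_params takes no time and is no camera call.
- ctrl.job_done(): hands the job in; it is judged then, once.
The state is a dict: "clock": time; "joint_positions": joint angles; "qd": joint speeds; "joint_efforts": joint torques, N m; "ee_pos": TCP position; "tool_rot": TCP orientation; "wrist_force": force on the tool from outside, world axes, zero at the start; "ft_torque": the same for the moment, N m; "grip_width": opening from 0.0 (shut) to 1.0 (fully open); "finger_force": force on a finger pad.
Only numpy, scipy, OpenCV 4.12 (cv2) and the standard library are available. Lean on these libraries where they do the work, as an engineer would, in place of code of your own. Each camera call takes 0.05 s, during which the arm holds its last target. There are 200 camera calls.

## Task

The splash shield and one of the rod stands have been knocked over on the lab bench. Stand both back upright on their feet, about where they fell, only by pushing on their heavy feet: do not grip, lift or carry them, nor raise them by the panel or the rod. Leave everything else on the bench where it is.

Things in the scene. Friction and masses are not known exactly. Their poses are not given: they have to be found in the camera images.
- shield: Bench splash shield, L-shaped, loose, about 0.6 kg: dark grey weighted foot 100 (own x) x 150 (own y) x 16 mm thick, and a white panel 150 wide, 5 thick, up to 166 above the underside, along one edge of the foot. Origin: centre of the foot's underside. Own z: from the underside up along the panel; own x: to the foot's edge where the panel stands.
- shield_panel: The shield's white panel, joined to the foot by a 12 mm aluminium strip (to 28 mm above the underside, to 13 mm in from that edge); origin: the middle of the edge over which it fell (own x = +50 mm, underside), on the bench before and after; axes as shield. Not to be pushed or held.
- shield_foot: Dark upper part of the shield's foot (4 to 16 mm above the underside), to be pushed; frame as shield. A level push near its top edge towards minus own z (2 to 4 N, little slip) rolls it over its lower edge; past some 35 degrees it drops flat by itself. Push on to about 100 mm past first touch, same height, or withdraw: the panel swings up behind it.
- shield_sole: The 4 mm black rubber sole under the shield's foot; frame as shield. At the start: own x straight down, own z level, away from the robot up to 1 rad either side; the foot stands on edge like a wall, 100 mm high, its origin 50 mm above the bench. Rolling flat, it lands on the minus own z side, centre about 50 mm on.
- rodstand: Fallen rod stand, loose, about 0.6 kg: dark grey weighted foot 100 (own x) x 120 (own y) x 16 mm thick; steel rod 10 in diameter, to 201 above the underside, 15 in from the middle of one edge. Origin: centre of the foot's underside. Own z: from the underside up along the rod; own x: to the foot's edge where the rod stands.
- rodstand_rod: The rod, with a dark clamp block 30 x 36 mm at 145 to 175 mm above the underside and a small brass screw on its own +y side; origin: the middle of the edge over which it fell (own x = +50 mm, underside), on the bench before and after; axes as rodstand. Not to be pushed or held.
- rodstand_foot: Dark upper part of the rod stand's foot (4 to 16 mm above the underside), to be pushed; frame as rodstand. A level push near its top edge towards minus own z (2 to 4 N, little slip) rolls it over its lower edge; past some 35 degrees it drops flat by itself. Push on to about 100 mm past first touch, same height, or withdraw: the rod swings up behind it.
- rodstand_sole: The 4 mm black rubber sole under the rod stand's foot; frame as rodstand. At the start: own x straight down, own z level, away from the robot up to 1 rad either side; the foot stands on edge like a wall, 100 mm high, its origin 50 mm above the bench. Rolling flat, it lands on the minus own z side, centre about 50 mm on.
- spare: a second rod stand of the same make, standing upright (foot 100 x 120 x 16 mm, 201 tall), far middle of the bench; origin under its foot's centre. Leave alone
- jar: amber glass jar with black cap, 60 mm in diameter, 85 tall, near the robot between the two fallen stands; origin under its centre. Leave alone
- dropper: amber dropper bottle, 30 mm in diameter, 65 tall, between the two fallen stands; origin under its centre. Leave alone
- beaker: empty glass beaker, 68 mm in diameter, 90 tall, on the right; origin under its centre. Leave alone
- wash: white wash bottle, 64 mm in diameter, 160 tall, on the left; origin under its centre. Leave alone

How it is judged:
At the end, for the whole second after the job is handed in: The splash shield and the fallen rod stand both stand at rest flat on their soles (tilt under 0.06 rad, underside within 6 mm of the bench), each underside's centre within 130 mm of where it was at the start (standing up alone moves it about 70 mm) (angle between each of shield, rodstand's own z axis and vertical below 0.06 rad and height (world z) of each of shield, rodstand below 0.006 m and distance of each of shield, rodstand from where it was at the start of the episode below 0.13 m and linear speed of each of shield, rodstand below 0.02 m/s and angular speed of each of shield, rodstand below 0.1 rad/s); the robot touches nothing.
It fails at once if the shield or the fallen rod stand is lifted: the edge it rolls over is more than 30 mm above the bench (height (world z) of any of shield_panel, rodstand_rod above 0.03 m).
It fails at once if the shield or stand is raised by its panel or rod: the fingers press on that with more than 3 N while it still leans more than 0.8 rad from upright ((contact force between shield_panel and the fingers above 3 N and angle between shield's own z axis and vertical above 0.8 rad) or (contact force between rodstand_rod and the fingers above 3 N and angle between rodstand's own z axis and vertical above 0.8 rad)).
It fails at once if a foot is pinched: fingers press on its sole and on its upper part at once, over 1.5 N each (contact force between each of shield_sole, shield_foot and the fingers above 1.5 N or contact force between each of rodstand_sole, rodstand_foot and the fingers above 1.5 N).
It fails at once if another thing on the bench is shifted by more than 30 mm or tipped over (distance of any of spare, jar, dropper, beaker, wash from where it was at the start of the episode above 0.03 m or angle between any of spare, jar, dropper, beaker, wash's own z axis and vertical above 0.5 rad).
It also fails if it takes over 42 s, if anything falls off the work surface, if the arm or the gripper's body presses on something with over 40 N, if the wrist force passes 120 N, or if a joint passes its speed limit or range.

## Working session

There is one attempt and no reset: what is moved stays moved. The work goes in short steps, Python scripts to look and compute and a tool call to move; the robot and the scene stay as the last step left them, time stands still between calls to the robot, and variables do not carry over. Pictures are saved under pics/ and viewed, at most 10 in all, crops included, and the job is handed in when it is done.

Besides the shell and the picture viewer there is one more tool, called after "Request:" by a JSON object that holds its "name" and its "arguments", one argument or row to a line. jog_arm: Moves the arm, as the interface text tells. Its arguments: {"type":"object","properties":{"motion":{"type":"array"},"squeeze":{"type":"number"}},"required":["motion"]}

```bash
mkdir -p pics
python3 - <<'E'
from rig import ctrl, imaging
import cv2
for n in("top","side"):
    cv2.imwrite(f"pics/{n}0.png",imaging.read_camera(n)[...,::-1]); print(imaging.camera_params(n))
print(ctrl.read_state())
E
```

```text
{'K': array([[409.3127935 ,   0.        , 286.05726561],
       [  0.        , 409.3127935 , 213.94865735],
       [  0.        ,   0.        ,   1.        ]]), 'D': array([-0.07647514,  0.        ,  0.        ,  0.        ,  0.        ]), 'xyz': array([ 0.42789317, -0.00930374,  1.37385481]), 'attitude': array([-2.15721034,  2.16805441, -0.12076201])}
{'K': array([[490.21237639,   0.        , 281.55893592],
       [  0.        , 490.21237639, 212.41449029],
       [  0.        ,   0.        ,   1.        ]]), 'D': array([-0.09325466,  0.        ,  0.        ,  0.        ,  0.        ]), 'xyz': array([ 0.13096737, -1.18189472,  0.76589596]), 'attitude': array([-2.04442722,  0.39253483, -0.22236002])}
{'clock': 0.1, 'joint_positions': array([-1.18981445,  0.62920846,  0.03845785,  1.51822875, -0.02700012,
        0.99629191, -0.02000147]), 'qd': array([ 0.00050619, -0.00241129,  0.00095343, -0.00385406, -0.00092482,
        0.00162724,  0.00032203]), 'joint_efforts': array([ 2.15324195e-03, -5.50800025e+01,  1.14734877e+00, -1.87118536e+01,
       -5.21259487e-02,  1.91839988e-02,  4.59869079e-05]), 'ee_pos': array([0.28057374, 0.58569136, 0.20468814]), 'tool_rot': array([-6.95922785e-01, -3.06319478e+00,  2.48536132e-03]), 'wrist_force': array([0.74806847, 0.58457018, 0.40995548]), 'ft_torque': array([-0.04981068,  0.05077217, -0.00273192]), 'finger_force': 0.0, 'grip_width': 0.9977220105476919}
```

View pics/top0.png

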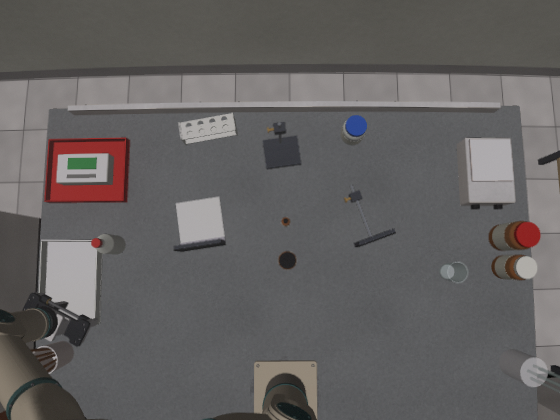

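View pics/side0.png

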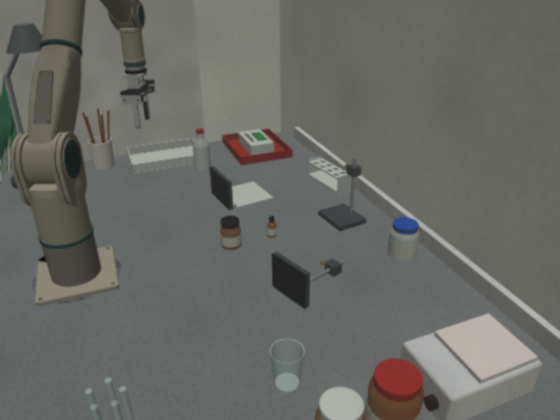

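Run:
```python
import cv2,numpy as np
t=cv2.imread('pics/top0.png');s=cv2.imread('pics/side0.png')
def c(im,x,y,w,h,f):
    o=cv2.resize(im[y:y+h,x:x+w],None,fx=f,fy=f,interpolation=cv2.INTER_CUBIC)
    o=cv2.convertScaleAbs(o,alpha=1.7,beta=10)
    for k in range(0,w,10): cv2.putText(o,str(x+k),(k*f,8),0,.28,(0,255,255));cv2.line(o,(k*f,10),(k*f,14),(0,255,255))
    for k in range(0,h,10): cv2.putText(o,str(y+k),(0,k*f+4),0,.28,(0,255,0));cv2.line(o,(20,k*f),(24,k*f),(0,255,0))
    return o
a=np.hstack([c(t,165,190,66,66,6),c(t,340,185,66,66,6)])
b=np.hstack([c(s,195,155,99,49,4),c(s,255,250,99,70,4)[:196*1]]) if 0 else None
cv2.imwrite('pics/ct.png',a)
b=np.hstack([c(s,200,155,80,65,5)[:300],c(s,265,247,80,60,5)]);cv2.imwrite('pics/cs.png',b)
```

```text
(no output)
```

View pics/ct.png

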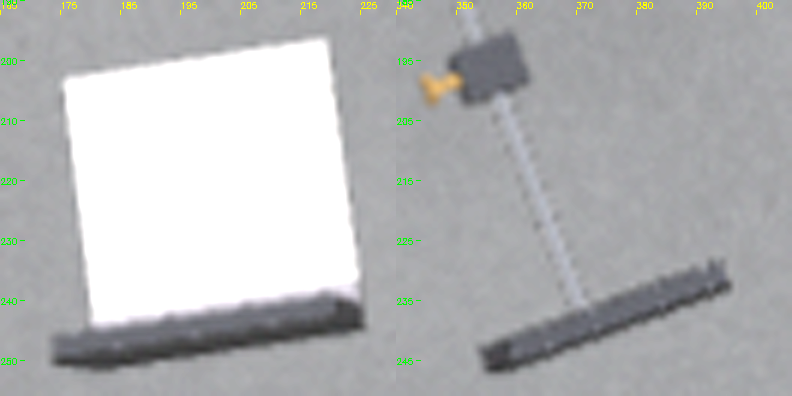

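View pics/cs.png

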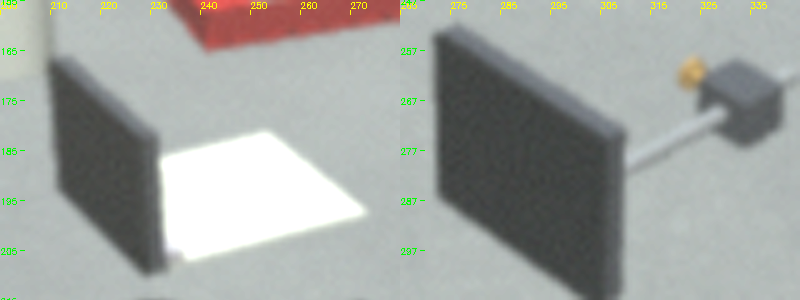

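The top view shows the shield's foot as a dark wall from about (174,248) to (225,242). The rod stand's foot runs from (355,246) to (395,231). The panel and rod lie beyond them. In the side view, the inner top edges run (214,166)–(232,181) for the shield and (277,252)–(309,273) for the stand.

```bash
cat > h.py <<'E'
import numpy as np,cv2
from scipy.spatial.transform import Rotation as R
from rig import imaging
P={n:imaging.camera_params(n) for n in("top","side")}
def ray(n,uv):
    p=P[n];q=cv2.undistortPoints(np.float64([[uv]]),p["K"],p["D"])[0,0]
    return p["xyz"],R.from_rotvec(p["attitude"]).apply([*q,1])
def plane(n,uv,z):
    o,d=ray(n,uv);return o+d*(z-o[2])/d[2]
def proj(n,X):
    p=P[n];r=R.from_rotvec(p["attitude"]).inv();return cv2.projectPoints(np.float64([X]),r.as_rotvec(),r.apply(-p["xyz"]),p["K"],p["D"])[0][0,0]
def tri(a,b):
    o1,d1=ray("top",a);o2,d2=ray("side",b)
    s=np.linalg.lstsq(np.c_[d1,-d2],o2-o1,rcond=None)[0];A=o1+s[0]*d1;B=o2+s[1]*d2
    return (A+B)/2,np.linalg.norm(A-B)
E
python3 - <<'E'
from h import *
np.set_printoptions(precision=3,suppress=True)
for nm,z,uv in [("S in top L",.1,(213.6,166.4)),("S in top R",.1,(231.6,181.4)),("S sole top L",.1,(210,167.4)),("S sole top R",.1,(229.6,182.6)),("S sole bot L",0,(211.4,193)),("S sole bot R",0,(229.6,209.6)),
 ("R in top L",.1,(277,252)),("R in top R",.1,(309.4,272.6)),("R sole top L",.1,(272,254)),("R sole top R",.1,(306.4,274.6)),("R sole bot L",0,(272.4,286))]:
    X=plane("side",uv,z);print(nm,X,proj("top",X))
for nm,a,b in [("S top L sole",(173.7,250.3),(210,167.4)),("S top R sole",(225.3,244.2),(229.6,182.6)),("R top L sole",(355.5,247),(272,254)),("R top R sole",(395.5,232.5),(306.4,274.6))]: print(nm,*tri(a,b))
for nm,uv in [("panel far L",(175.7,202.8)),("panel far R",(219.5,196.4)),("screw",(346,204)),("jar",(288,260)),("dropper",(286,221))]: print(nm,plane("top",uv,.003))
E
```

```text
S in top L [0.474 0.335 0.1  ] [176.333 245.642]
S in top R [0.497 0.196 0.1  ] [220.8   238.143]
S sole top L [0.461 0.332 0.1  ] [177.362 249.976]
S sole top R [0.489 0.19  0.1  ] [222.742 240.838]
S sole bot L [0.46  0.338 0.   ] [183.348 251.075]
S sole bot R [0.485 0.196 0.   ] [225.432 243.477]
R in top L [ 0.486 -0.239  0.1  ] [360.208 241.24 ]
R in top R [ 0.524 -0.347  0.1  ] [394.271 228.763]
R sole top L [ 0.471 -0.242  0.1  ] [361.486 245.889]
R sole top R [ 0.514 -0.351  0.1  ] [395.794 231.8  ]
R sole bot L [ 0.472 -0.239  0.   ] [355.137 246.797]
S top L sole [0.462 0.344 0.095] 0.0036119403624166506
S top R sole [0.482 0.18  0.105] 0.008107509182644319
R top L sole [ 0.472 -0.227  0.089] 0.00860926061668612
R top R sole [ 0.513 -0.351  0.1  ] 0.0023689810430055167
panel far L [0.623 0.367 0.003]
panel far R [0.644 0.218 0.003]
screw [ 0.616 -0.211  0.003]
jar [ 0.429 -0.014  0.003]
dropper [ 0.559 -0.008  0.003]
```

Request:
{"name": "jog_arm", "arguments": {
  "motion": [
    [0.5,1.6,-2.0,0,0.119],
    [0.5,1.6,-2.0,0,0.119],
    [0.5,1.6,-2.0,0,0.119],
    [0.5,1.6,-2.0,0,0.119],
    [0.5,1.6,-2.0,0,0.119]
  ]
}}

```text
clock: 0.52
ee_pos: [0.3612, 0.4849, 0.205]
tool_rot: [0.242, -3.132, 0.001]
wrist_force: [-0.7, 0.4, -0.2]
grip_width: 0.681
finger_force: 0.0
```

Request:
{"name": "jog_arm", "arguments": {
  "motion": [
    [0.5,1.7,-2.1,0,0],
    [0.5,1.7,-2.1,0,0],
    [0.5,1.7,-2.1,0,0],
    [0.5,1.7,-2.1,0,0],
    [0.5,1.7,-2.1,0,0]
  ]
}}

```text
clock: 0.93
ee_pos: [0.4463, 0.3798, 0.2051]
tool_rot: [0.232, -3.132, 0.001]
wrist_force: [0.2, -0.0, 0.4]
grip_width: 0.5
finger_force: 0.0
```

Request:
{"name": "jog_arm", "arguments": {
  "motion": [
    [0.5,1.7,-2.1,0,0],
    [0.5,1.7,-2.1,0,0],
    [0.5,1.7,-2.1,0,0],
    [0.5,1.7,-2.1,0,0],
    [0.5,1.6,-2.1,0,0]
  ]
}}

```text
clock: 1.35
ee_pos: [0.5304, 0.2748, 0.2051]
tool_rot: [0.232, -3.132, 0.001]
wrist_force: [0.1, 0.9, -0.2]
grip_width: 0.501
finger_force: 0.0
```

Request:
{"name": "jog_arm", "arguments": {
  "motion": [
    [0.5,0,0,0,0],
    [0.5,0,0,-1,0],
    [0.5,0,0,-1,0],
    [0.5,0,0,0,0],
    [0.5,0,0,0,0]
  ]
}}

```text
clock: 1.77
ee_pos: [0.5281, 0.2772, 0.1841]
tool_rot: [0.236, -3.13, 0.001]
wrist_force: [-0.3, -0.4, 0.2]
grip_width: 0.504
finger_force: 0.0
```

Request:
{"name": "jog_arm", "arguments": {
  "motion": [
    [0.5,0,0,-2,0],
    [0.5,0,0,-2,0],
    [0.5,0,0,-2,0],
    [0.5,0,0,-2,0],
    [0.5,0,0,-2,0]
  ]
}}

```text
clock: 2.18
ee_pos: [0.5294, 0.2775, 0.0848]
tool_rot: [-0.235, 3.132, 0.001]
wrist_force: [0.2, 0.4, 0.2]
grip_width: 0.497
finger_force: 0.0
```

Run:
```python
from rig import ctrl, imaging
import cv2,numpy as np
a=imaging.read_camera("side")[130:290,140:340,::-1];b=imaging.read_camera("top")[180:290,150:290,::-1]
cv2.imwrite("pics/a1.png",np.hstack([cv2.resize(a,(500,400)),cv2.resize(b,(300,236)).repeat(1,0) if 0 else cv2.copyMakeBorder(cv2.resize(b,(300,236)),0,164,0,0,0)]))
print(ctrl.read_state()["ee_pos"])
```

```text
[0.52710689 0.27606115 0.08274766]
```

View pics/a1.png

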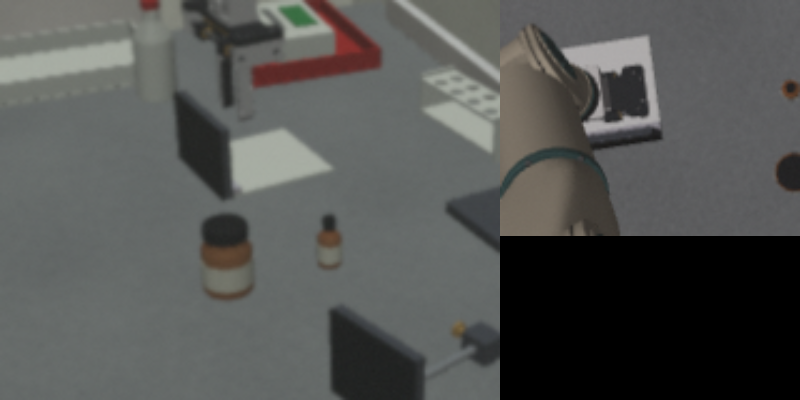

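The fingers are behind the shield's wall, at about (240,100) in the crop, near its middle and above the panel. Next I push toward the robot.

Request:
{"name": "jog_arm", "arguments": {
  "motion": [
    [0.5,-0.9,-0.14,0,0],
    [0.5,-0.9,-0.13,0,0],
    [0.5,-0.9,-0.14,0,0],
    [0.5,-0.9,-0.13,0,0],
    [0.5,-0.9,-0.14,0,0]
  ]
}}

```text
clock: 2.7
ee_pos: [0.485, 0.27, 0.0869]
tool_rot: [-0.233, 3.13, 0.002]
wrist_force: [1.4, 0.4, 1.4]
grip_width: 0.499
finger_force: 0.7
```

Request:
{"name": "jog_arm", "arguments": {
  "motion": [
    [0.5,-0.9,-0.14,0,0],
    [0.5,-0.9,-0.13,0,0],
    [0.5,-0.9,-0.14,0,0],
    [0.5,-0.9,-0.13,0,0],
    [0.5,-0.9,-0.14,0,0]
  ]
}}

```text
clock: 3.12
ee_pos: [0.4385, 0.2622, 0.0853]
tool_rot: [0.233, -3.132, 0.001]
wrist_force: [0.2, 0.2, -0.2]
grip_width: 0.501
finger_force: 0.0
```

Request:
{"name": "jog_arm", "arguments": {
  "motion": [
    [0.5,-1.0,-0.15,0,0],
    [0.5,-1.0,-0.15,0,0],
    [0.5,-1.0,-0.15,0,0],
    [0.5,-1.0,-0.15,0,0],
    [0.5,-1.0,-0.15,0,0]
  ]
}}

```text
clock: 3.53
ee_pos: [0.3888, 0.255, 0.0855]
tool_rot: [0.233, -3.133, -0.0]
wrist_force: [-0.6, -0.1, 0.7]
grip_width: 0.497
finger_force: 0.0
```

Run:
```python
from rig import ctrl, imaging
import cv2,numpy as np
a=imaging.read_camera("side")[100:260,110:310,::-1];b=imaging.read_camera("top")[180:290,150:290,::-1]
cv2.imwrite("pics/a2.png",np.hstack([cv2.resize(a,(500,400)),cv2.copyMakeBorder(cv2.resize(b,(300,236)),0,164,0,0,0)]))
print(ctrl.read_state()["ee_pos"])
```

```text
[0.38762495 0.25463193 0.08544557]
```

View pics/a2.png

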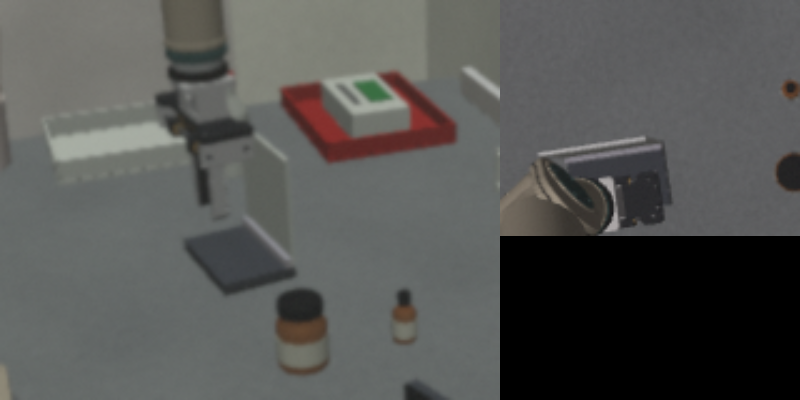

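The shield is standing upright: foot flat at about (240,257) in the crop, with the panel vertical behind it. Next is the rod stand.

Request:
{"name": "jog_arm", "arguments": {
  "motion": [
    [0.5,0,0,3,0],
    [0.5,0,0,3,0],
    [0.5,0,0,3,0],
    [0.5,0,0,3,0],
    [0.5,0,0,3,0]
  ]
}}

```text
clock: 4.05
ee_pos: [0.3901, 0.255, 0.2371]
tool_rot: [-0.232, 3.132, 0.001]
wrist_force: [0.3, 0.2, -0.4]
grip_width: 0.503
finger_force: 0.0
```

Request:
{"name": "jog_arm", "arguments": {
  "motion": [
    [0.5,0.6,-3,0,0.04],
    [0.5,1,-3.5,0,0.04],
    [0.5,1,-3.5,0,0.04],
    [0.5,1,-3.5,0,0.05],
    [0.5,1,-3.5,0,0.04]
  ]
}}

```text
clock: 4.47
ee_pos: [0.4365, 0.0835, 0.2358]
tool_rot: [-0.563, 3.089, -0.0]
wrist_force: [0.3, 0.1, -0.7]
grip_width: 0.5
finger_force: 0.0
```

Request:
{"name": "jog_arm", "arguments": {
  "motion": [
    [0.5,1.1,-3.5,0,0],
    [0.5,1.1,-3.5,0,0],
    [0.5,1.1,-3.5,0,0],
    [0.5,1.1,-3.5,0,0],
    [0.5,1.1,-3.5,0,0]
  ]
}}

```text
clock: 4.88
ee_pos: [0.4914, -0.092, 0.2357]
tool_rot: [-0.559, 3.091, -0.001]
wrist_force: [-0.0, 0.4, 0.7]
grip_width: 0.493
finger_force: 0.0
```

Request:
{"name": "jog_arm", "arguments": {
  "motion": [
    [0.5,1.2,-3.6,0,0],
    [0.5,1.2,-3.6,0,0],
    [0.5,1.2,-3.6,0,0],
    [0.5,1.2,-3.6,0,0],
    [0.5,1.0,-3.4,0,0]
  ]
}}

```text
clock: 5.3
ee_pos: [0.5494, -0.2705, 0.2354]
tool_rot: [-0.558, 3.091, -0.001]
wrist_force: [1.1, -0.1, 0.1]
grip_width: 0.498
finger_force: 0.0
```

Request:
{"name": "jog_arm", "arguments": {
  "motion": [
    [0.5,0,0,0,0],
    [0.5,0,0,-1,0],
    [0.5,0,0,-2,0],
    [0.5,0,0,-2,0],
    [0.5,0,0,0,0]
  ]
}}

```text
clock: 5.72
ee_pos: [0.5461, -0.2648, 0.1813]
tool_rot: [0.561, -3.085, -0.008]
wrist_force: [0.1, 0.4, -0.7]
grip_width: 0.504
finger_force: 0.0
```

Request:
{"name": "jog_arm", "arguments": {
  "motion": [
    [0.5,0.2,-0.7,-1.9,0],
    [0.5,0,0,-2,0],
    [0.5,0,0,-2,0],
    [0.5,0,0,-2,0],
    [0.5,0,0,-2,0]
  ]
}}

```text
clock: 6.13
ee_pos: [0.5514, -0.2736, 0.0864]
tool_rot: [-0.562, 3.09, 0.0]
wrist_force: [-0.2, -0.1, -0.0]
grip_width: 0.499
finger_force: 0.0
```

Run:
```python
from rig import ctrl, imaging
import cv2,numpy as np
a=imaging.read_camera("side")[180:340,200:400,::-1];b=imaging.read_camera("top")[170:280,300:440,::-1]
cv2.imwrite("pics/a3.png",np.hstack([cv2.resize(a,(500,400)),cv2.copyMakeBorder(cv2.resize(b,(300,236)),0,164,0,0,0)]))
print(ctrl.read_state()["ee_pos"])
```

```text
[ 0.54890857 -0.2725854   0.08412902]
```

View pics/a3.png

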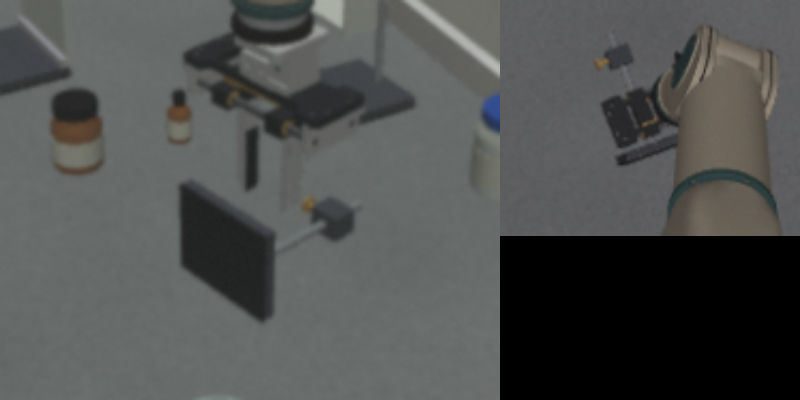

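The fingers are behind the stand's wall and above the rod, at about (250,185) and (290,205) in the crop. Next I push along minus own z.

Request:
{"name": "jog_arm", "arguments": {
  "motion": [
    [0.5,-0.9,-0.33,0,0],
    [0.5,-0.9,-0.34,0,0],
    [0.5,-0.9,-0.33,0,0],
    [0.5,-0.9,-0.34,0,0],
    [0.5,-0.9,-0.33,0,0]
  ]
}}

```text
clock: 6.65
ee_pos: [0.506, -0.2924, 0.0879]
tool_rot: [-0.558, 3.089, -0.003]
wrist_force: [1.7, -0.1, 2.2]
grip_width: 0.501
finger_force: 0.9
```

Request:
{"name": "jog_arm", "arguments": {
  "motion": [
    [0.5,-0.9,-0.33,0,0],
    [0.5,-0.9,-0.34,0,0],
    [0.5,-0.9,-0.33,0,0],
    [0.5,-0.9,-0.34,0,0],
    [0.5,-0.9,-0.33,0,0]
  ]
}}

```text
clock: 7.07
ee_pos: [0.4592, -0.3086, 0.0863]
tool_rot: [0.559, -3.09, -0.001]
wrist_force: [0.5, -0.4, -0.3]
grip_width: 0.5
finger_force: 0.0
```

Request:
{"name": "jog_arm", "arguments": {
  "motion": [
    [0.5,-0.9,-0.33,0,0],
    [0.5,-0.9,-0.34,0,0],
    [0.5,-0.9,-0.33,0,0],
    [0.5,-0.9,-0.34,0,0],
    [0.5,-0.9,-0.33,0,0]
  ]
}}

```text
clock: 7.48
ee_pos: [0.4149, -0.3253, 0.0865]
tool_rot: [0.56, -3.091, -0.0]
wrist_force: [0.6, -0.7, -0.2]
grip_width: 0.502
finger_force: 0.0
```

Run:
```python
from rig import ctrl, imaging
import cv2,numpy as np
a=imaging.read_camera("side")[160:320,200:400,::-1];b=imaging.read_camera("top")[170:280,300:440,::-1]
cv2.imwrite("pics/a4.png",np.hstack([cv2.resize(a,(500,400)),cv2.copyMakeBorder(cv2.resize(b,(300,236)),0,164,0,0,0)]))
print(ctrl.read_state()["ee_pos"])
```

```text
[ 0.41359327 -0.32588896  0.08641942]
```

View pics/a4.png

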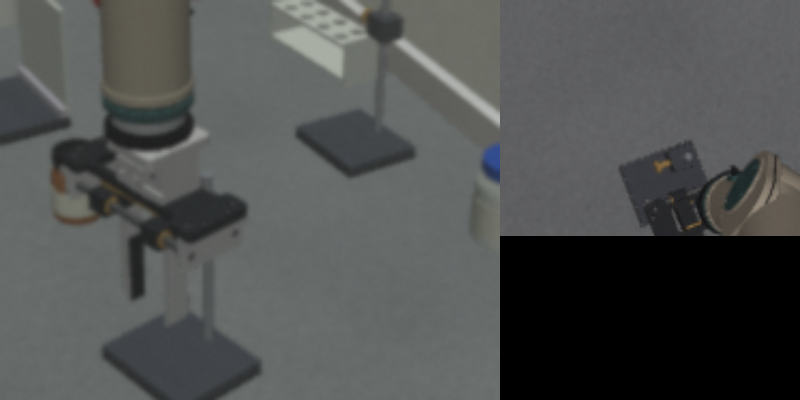

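The stand is upright: foot flat at about (180,355) in the crop, rod vertical behind the gripper. I withdraw away from the rod and up.

Request:
{"name": "jog_arm", "arguments": {
  "motion": [
    [0.5,-0.9,-0.3,1,0],
    [0.5,-0.9,-0.3,2,0],
    [0.5,-0.5,-0.2,3,0],
    [0.5,0,0,4,0],
    [0.5,0,0,4,0]
  ]
}}

```text
clock: 8.0
ee_pos: [0.3918, -0.3326, 0.2283]
tool_rot: [0.559, -3.091, -0.002]
wrist_force: [0.7, -0.6, -0.7]
grip_width: 0.502
finger_force: 0.0
```

Request:
{"name": "jog_arm", "arguments": {
  "motion": [
    [0.5,0,0,3,0],
    [0.5,0,0,3,0],
    [0.5,0,0,0,0],
    [0.5,0,0,0,0],
    [0.5,0,0,0,0]
  ]
}}

```text
clock: 8.42
ee_pos: [0.3924, -0.3325, 0.2863]
tool_rot: [0.56, -3.091, -0.001]
wrist_force: [0.1, -0.1, -0.6]
grip_width: 0.502
finger_force: 0.0
```

Run:
```python
from rig import ctrl, imaging
import cv2
cv2.imwrite("pics/end.png",imaging.read_camera("side")[...,::-1])
```

```text
(no output)
```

View pics/end.png

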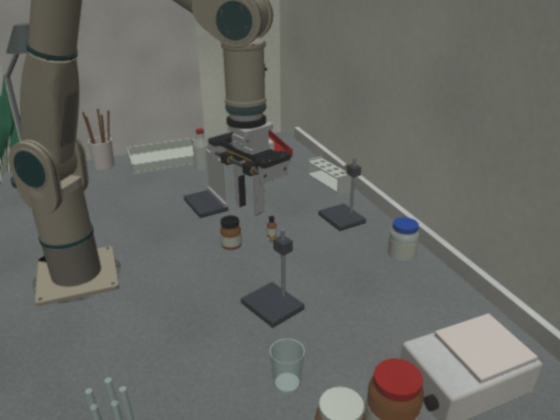

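The rod stand is flat at about (272,303), the shield's foot is flat at (206,203), and the other items have not moved. I check how far both shifted, then hand in.

Run:
```python
from h import *
from rig import ctrl
a=plane("side",(272.5,302),.016)[:2]; b=plane("side",(206,203),.016)[:2]
d=np.linalg.norm(a-[.49,-.299]),np.linalg.norm(b-[.469,.268]); print(a,b,d)
if max(d)<.115: print(ctrl.job_done())
```

```text
[ 0.44270644 -0.31737613] [0.41791154 0.24116675] (np.float64(0.05073817643646771), np.float64(0.05770661730589383))
the job is handed in; nothing more can be done
None
```

The splash shield and the fallen rod stand are both upright on their feet, about 5 to 6 cm across the bench from where they fell, with nothing else moved in the last picture; the job is handed in at about 8.5 s, and no verdict came back.

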